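# Jack the sagging gate arm up to its stop and hold it for tacking

## Robot

A 6-joint arm with a two-finger parallel gripper is mounted at the origin on the work surface. World frame = base frame: x ahead of the robot, y to its left, z up, the work surface at z = 0. Lengths are in m, angles in rad, forces in N, time in s.
With the tool pointing down it reaches from about 0.325 to 0.775 m from the base axis. Payload 5.5 kg.
Tool frame: the origin (TCP) lies at the very end of the fingers, on their centre line; the grasp point (between the pads) lies 19 mm behind it; z points along the fingers, y is the direction in which the jaws open and shut (so a half turn about z gives the same grasp; the last joint's range is limited). The gripper opens to 88 mm and grips with 3 to 60 N. Pads are 20 mm wide; open, the fingers measure 115 mm over their backs; the gripper's body (75 mm by 178 mm) begins 61 mm behind the grasp point.
Start: joints at [1.122, 0.091, 1.231, -0, 1.82, -0.057], TCP at [0.229, 0.555, 0.223] pointing down, gripper open.
Joint ranges: [-2.87, 2.87], [-0.86, 2.18], [0.17, 2.46], [-1.51, 4.65], [0.06, 2.69], [-2.65, 2.65]. Speed limits (rad/s): [2.57, 2.57, 3.01, 3.14, 3.14, 3.14].

## Interface

Orientations are given as a 3x3 rotation matrix whose columns are the frame's x, y, z axes.
In Python, from cell import ctrl, optics, hand_in gives the robot as it stands.
- The arm moves only by the tool jog_arm, never from a script. Its argument "motion" is a list of rows, each a list of 5 numbers: the shift along the world's x, y, z scaled (see below), then the turn about the world's z scaled (see below), then the opening, from 0 (shut) to 1 (fully open). A call has 1 to 8 rows; each row shifts and turns the commanded pose from where the row before left it; what a row does not reach is not made up. The controller multiplies each number of a shift by 2 cm and each number of a turn by 0.1 rad. A row lasts 1/8 s, in which the tool goes at most 62.5 mm and 10.7 degrees, less where a joint would pass 70% of its speed; a pose out of reach is approached as far as the arm can. A call with a number of a shift or a turn outside -1 to 1 is refused whole. A call with a gripper value outside its range is refused whole. The fingers move at their own pace and stop on an object; "grip_force" is the grip in N (left out, the last holds). Time passes only in rows, so rows that do not move let the fingers close. It gives the time, the measured TCP pose, the force and the opening at its end, in the units of the state.
- ctrl.get_obs(): the state, without advancing time (a new reading comes with each control period).
- optics.get_image(name): name is "scene" or "top" or "wrist"; returns a dict with "image" (420x560x3 uint8, red, green, blue), "range_z" (420x560 float32, m along the optical axis (not along the pixel's ray), 0 where there is no reading), "camera_matrix" (3x3 intrinsics, pixels), "dist_coeffs" ([k1, k2, p1, p2, k3] as OpenCV has them; the pictures are not rectified), "world_to_cam" (4x4, takes a point from world to camera coordinates). Camera axes: x right, y down, z forward; pixel columns grow to the right and rows downward; lengths in m; the calibration is good to about 2 mm. A picture is of the moment at which its call begins.
- hand_in(): hands the job in, once; it reports no verdict.
Trained networks look in a picture, given as the dict that the camera call returned (one of the last four; its "shot" number tells which), for a name from the list of things; names that differ only in an ending like _2 or _b are one class to them, and where a whole thing is asked for, a point or a joint stands for the part that bears it (a point fixed in the world has none). Each returns a list of dicts, best first, with "confidence" (0 to 1); they miss things now and then, are a little off and sometimes report something else, mostly with a low value. They report only what shows in the picture. A call takes as long as a camera call.
- optics.spot_in(thing, picture): "position" ([x, y, z] in m, in the coordinates of the camera as it stood for that picture, good to about 4 mm: the middle of the surface that is visible of it).
- optics.outline_of(thing, picture): "pixels" (420x560 bool, what is visible of it).
The state is a dict: "clock": time; "q": joint angles; "dq": joint speeds; "joint_efforts": joint torques, N m; "eef_pos": TCP position; "orientation": TCP orientation; "contact_force": force on the tool from outside, world axes, zero at the start; "ft_torque": the same for the moment, N m; "gripper_width": opening from 0.0 (shut) to 1.0 (fully open).
Only numpy, scipy, OpenCV 4.12 (cv2) and the standard library are available. Lean on these libraries where they do the work, as an engineer would, in place of code of your own. Each camera call takes 0.05 s, during which the arm holds its last target. There are 200 camera calls.

## Task

Slide the lever jack in from the arm's free end, flat on the bench, until its saddle stands centred under the lift pad that is marked by the soapstone cross on the gate arm, then pump the jack's handle until the arm comes up firmly against the underside of the bent stop bracket. The jack does not hold a load by itself, so finish while still holding the handle down with the fingers, the jack alone carrying the arm against its stop ready for tacking. Do not lift or push the arm with the robot, and leave the horseshoes, tools and the can where they are.

Things in the scene. Friction and masses are not known exactly. Their poses are not given: they have to be found in the camera images.
- jack_bail (a point): Middle of the jack's bail: at the tail of the loose 0.95 kg jack a carrying hoop, its 12 mm round top bar 64 mm long along the jack, centre 50 mm above the bench, 36 mm free below. Axes of the jack: x from bail to saddle, z up. Saddle axis 270 mm from here along +x. Grip the bar across (along y) and slide the jack on the bench; it is too nose-heavy to lift here.
- saddle_top (a point): Centre of the top of the jack's saddle, a ribbed steel disc 42 mm across on the toothed rack bar; 118 mm above the bench with the rack down. The jack's flat base (60 mm wide, 84 mm below the rack) ends 45 mm beyond the saddle's axis; its cast cheeks are 92 mm high.
- lift_point (a point): Centre of the underside of the lift pad (56 x 44 x 6 mm steel) welded under the gate arm's 40 mm square tube; it shows 8 mm past the tube on both sides. A white soapstone cross on the tube's top, 46 mm above, marks it. 151 mm above the bench with the arm on its rest, 162 mm at the stop. +y runs along the tube to the pivot post, -y to its free end 75 mm away.
- lift_pad: The lift pad; origin and axes as lift_point. Parallel to the tube on its +x side, starting 60 mm from the tube's centre line, the fixture's foot rail (50 mm high) ends level with the pad, so the clear way in for the jack is along +y, in line with the tube, from its free end.
- saddle: The jack's saddle; origin at the centre of its lower face, 12 mm below saddle_top.
- gate_tube: The gate arm: steel tube 40 x 40 mm, 335 mm long, with a 50 mm square latch plate on the free end and the lift pad, about 1.4 kg, hinged in the fixture's post; origin on the pivot pin, 250 mm from the pad along the tube, 188 mm above the bench; axes as lift_point.
- gate_pivot (a joint): Swing of the gate arm about its pivot pin, rad: 0 sagging on its rest, 0.044 up against the underside of the bent stop bracket (hard stop, arm level).
- rack (a joint): Rise of the jack's rack and saddle, m: 0 fully down, 0.052 at most; starts between 0 and 0.008. The bare rack stays up where pumped (it may settle back up to 9 mm into a tooth); with the arm's weight on it (7 to 11 N) it sinks back as the handle rises, until the arm is on its rest.
- pump (a joint): Pump handle angle, rad: 0 raised, 0.62 fully down. A spring returns it to 0. Downward its pawl lifts the rack, 23 to 32 mm a full stroke; upward it clicks over 9 mm teeth. The grip needs about 6 N unloaded, 8 to 11 N lifting the arm. Two or three full strokes do; the last stops part-way, firm, when the arm meets its stop.
- pump_grip: Black rubber grip of the pump handle; origin on the handle's pivot axis, 62 mm behind the saddle's axis, 70 mm above the bench. Its axes equal the jack's when the handle is fully raised.
- grip_mid (a point): Where to press: middle of the flat upper face of the rubber grip (80 x 28 x 22 mm), 130 mm from the pivot along the handle. It moves on an arc about the pivot, in the jack's x-z plane, from 149 mm above the bench and 103 mm behind the pivot (raised) to 74 mm above the bench and 130 mm behind (down).
- horseshoe_a_mid (a point): Bystander: horseshoe, about 145 x 125 x 10 mm, lying on the bench robot-side of the gate arm; its middle.
- horseshoe_b_mid (a point): Bystander: horseshoe of the same size, lying close in front of the robot; its middle.
- horseshoe_c_mid (a point): Bystander: horseshoe of the same size, beyond the jack; its middle.
- chipping_hammer_mid (a point): Bystander: chipping hammer with coil-spring handle, 260 mm long, head 110 mm across, close in front of the robot, to the right; its middle.
- wire_brush_mid (a point): Bystander: wire brush lying on the far right of the bench; its middle.
- c_clamp_mid (a point): Bystander: C-clamp lying on its side, about 220 x 130 x 24 mm, behind the fixture; its middle.
- stub_can_mid (a point): Bystander: open can of electrode stubs, 76 mm across, 100 mm high, behind the fixture; its middle.

How it is judged:
On the way, in this order (a step that is already met when the one before it is completed fails the run):
1. the jack stands flat with its saddle under the lift pad, the arm still on its rest (horizontal distance between saddle_top and lift_point below 0.012 m and angle between jack_bail's own z axis and vertical below 0.04 rad and value of joint gate_pivot below 0.008 rad and contact force between saddle and lift_pad below 0.5 N), for 0.2 s.
2. the pumped saddle has come up to the lift pad and bears on it (horizontal distance between saddle_top and lift_point below 0.012 m and angle between jack_bail's own z axis and vertical below 0.04 rad and contact force between saddle and lift_pad above 2 N), for 0.1 s.
At the end, for the whole second after the job is handed in: Through the last second the fingers press the grip (over 2 N, handle past 0.15 rad), the arm is at its stop (pivot over 0.039 of 0.044 rad), the saddle carries it (over 4 N, within 12 mm of the pad's centre), the jack is flat (0.04 rad) and the robot does not touch the arm (horizontal distance between saddle_top and lift_point below 0.012 m and angle between jack_bail's own z axis and vertical below 0.04 rad and value of joint gate_pivot above 0.039 rad and contact force between saddle and lift_pad above 4 N and contact force between the fingers and pump_grip above 2 N and value of joint pump above 0.15 rad and contact force between each of the fingers, the arm and gate_tube below 0.5 N); the arm keeps its last pose, push and grip.
It fails at once if the robot lifts or pushes the gate arm itself (more than 3 N) (contact force between any of the fingers, the arm and gate_tube above 3 N).
It fails at once if a horseshoe, tool or the can is shifted more than 30 mm (distance of any of horseshoe_a_mid, horseshoe_b_mid, horseshoe_c_mid, chipping_hammer_mid, wire_brush_mid, c_clamp_mid, stub_can_mid from where it was at the start of the episode above 0.03 m).
It fails at once if the jack is tipped over (more than 0.35 rad) (angle between jack_bail's own z axis and vertical above 0.35 rad).
It also fails if it takes over 51 s, if anything falls off the work surface, if the arm or the gripper's body presses on something with over 40 N, if the wrist force passes 120 N, or if a joint passes its speed limit or range.

## Working session

There is one attempt and no reset: what is moved stays moved. The work goes in short steps, Python scripts to look and compute and a tool call to move; the robot and the scene stay as the last step left them, time stands still between calls to the robot, and variables do not carry over. Pictures are saved under pics/ and viewed, about 8 in all and at most 12, crops included, and the job is handed in when it is done.

Besides the shell and the picture viewer there is one more tool, called by a JSON object that holds its "fn" and its "kwargs". jog_arm: Moves the arm, as the interface text tells. Shifts and turns lie within -1 to 1; 1 stands for 2 cm of shift or 0.1 rad of turn. Its arguments: {"type":"object","properties":{"motion":{"type":"array","items":{"type":"array","items":{"type":"number"}}},"grip_force":{"type":"number"}},"required":["motion"]}

```bash
ls; mkdir -p pics
cat > h.py <<'E'
import numpy as np,cv2
from cell import ctrl,optics,hand_in
def snap(n,f=None):
    p=optics.get_image(n)
    if f: cv2.imwrite(f'pics/{f}.png',p['image'][:,:,::-1])
    return p
def toworld(p,c):
    T=np.linalg.inv(p['world_to_cam']); return (T@np.append(c,1))[:3]
def find(p,names,k=2):
    for n in names:
        for r in optics.spot_in(n,p)[:k]:
            c=np.array(r['position']); K=p['camera_matrix']
            px=cv2.projectPoints(c[None],np.zeros(3),np.zeros(3),K,np.array(p['dist_coeffs']))[0].ravel()
            print(n,round(r['confidence'],2),toworld(p,c).round(3),px.round())
def cloud(p,mask=None):
    """world xyz for every pixel with depth"""
    z=p['range_z']; h,w=z.shape
    u,v=np.meshgrid(np.arange(w),np.arange(h)); pts=np.stack([u,v],-1).reshape(-1,1,2).astype(float)
    n=cv2.undistortPoints(pts,p['camera_matrix'],np.array(p['dist_coeffs'])).reshape(h,w,2)
    c=np.dstack([n*z[...,None],z,np.ones_like(z)])
    W=(c@np.linalg.inv(p['world_to_cam']).T)[...,:3]; W[z==0]=np.nan
    return W
E
python3 - <<'E'
from h import *
print(ctrl.get_obs())
N=['jack_bail','saddle_top','lift_point','lift_pad','gate_tube','pump_grip','grip_mid','horseshoe_a_mid','chipping_hammer_mid','wire_brush_mid','c_clamp_mid','stub_can_mid']
for c in ['scene','top']:
    p=snap(c,c+'0'); print(c); find(p,N,3 if c=='top' else 2)
E
```

```text
pics
{'clock': 0.0, 'q': array([ 1.12227832e+00,  9.18501150e-02,  1.23189501e+00, -2.87397409e-05,
        1.81978636e+00, -5.67181240e-02]), 'dq': array([ 0.00029546, -0.00019479, -0.00025646, -0.00064616, -0.00100397,
        0.00067149]), 'joint_efforts': array([-1.11569570e-03, -4.46456373e+01, -4.06444824e+01,  6.96865493e-02,
        2.96868675e-02, -1.76815879e-04]), 'eef_pos': array([0.22900241, 0.55425568, 0.22150696]), 'orientation': array([[-9.24220541e-01,  3.81858255e-01, -8.15635388e-04],
       [ 3.81859117e-01,  9.24218870e-01, -1.75913542e-03],
       [ 8.20852344e-05, -1.93728690e-03, -9.99998120e-01]]), 'contact_force': array([-0.30078495, -0.08249256, -0.50375646]), 'ft_torque': array([-0.03178646,  0.02710359,  0.02838579]), 'gripper_width': 0.9988936649085095}
scene
jack_bail 0.75 [ 0.521 -0.204  0.019] [214. 271.]
saddle_top 0.73 [ 0.527 -0.08   0.12 ] [255. 225.]
lift_point 0.52 [ 0.51  -0.249  0.148] [188. 255.]
lift_point 0.44 [0.585 0.113 0.158] [336. 190.]
lift_pad 0.43 [0.57  0.154 0.199] [346. 167.]
gate_tube 0.72 [0.567 0.159 0.199] [347. 165.]
gate_tu
[... 823 characters left out ...]
.44 [0.539 0.112 0.155] [235. 200.]
gate_tube 0.65 [0.559 0.217 0.205] [192. 189.]
gate_tube 0.21 [ 0.51  -0.22   0.133] [362. 213.]
pump_grip 0.65 [ 0.509 -0.244  0.152] [372. 213.]
grip_mid 0.66 [ 0.505 -0.243  0.152] [372. 214.]
grip_mid 0.6 [0.555 0.218 0.199] [192. 191.]
horseshoe_a_mid 0.79 [0.427 0.38  0.008] [144. 246.]
chipping_hammer_mid 0.59 [ 0.306 -0.255  0.015] [368. 290.]
chipping_hammer_mid 0.18 [0.559 0.218 0.2  ] [192. 189.]
wire_brush_mid 0.6 [ 0.702 -0.3    0.016] [382. 152.]
wire_brush_mid 0.54 [0.74  0.278 0.063] [180. 133.]
c_clamp_mid 0.67 [0.748 0.121 0.025] [237. 135.]
c_clamp_mid 0.33 [0.56  0.214 0.202] [193. 189.]
stub_can_mid 0.69 [0.742 0.279 0.066] [180. 133.]
```

```bash
cd pics; python3 -c "
import cv2
a=cv2.imread('top0.png');cv2.imwrite('top0c.png',cv2.resize(a[100:320,100:440],None,fx=2.3,fy=2.3,interpolation=cv2.INTER_CUBIC))
a=cv2.imread('scene0.png');cv2.imwrite('scene0c.png',cv2.resize(a[60:380,120:520],(800,600)))"
```

```text
(no output)
```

View pics/top0c.png

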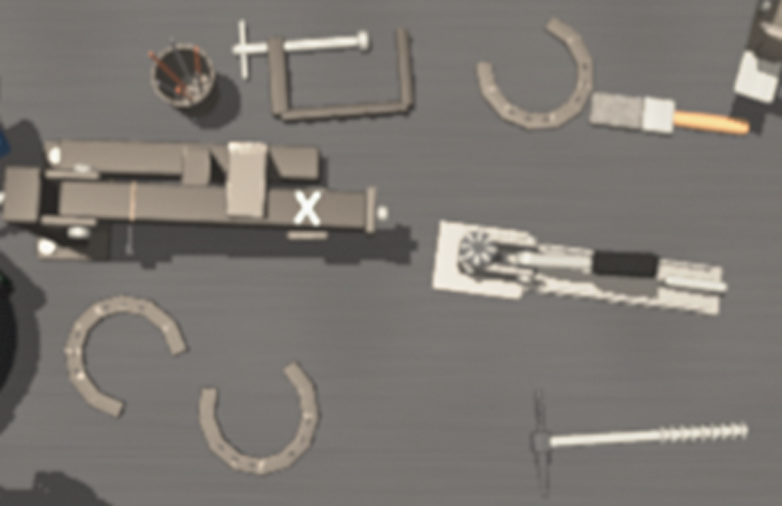

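View pics/scene0c.png

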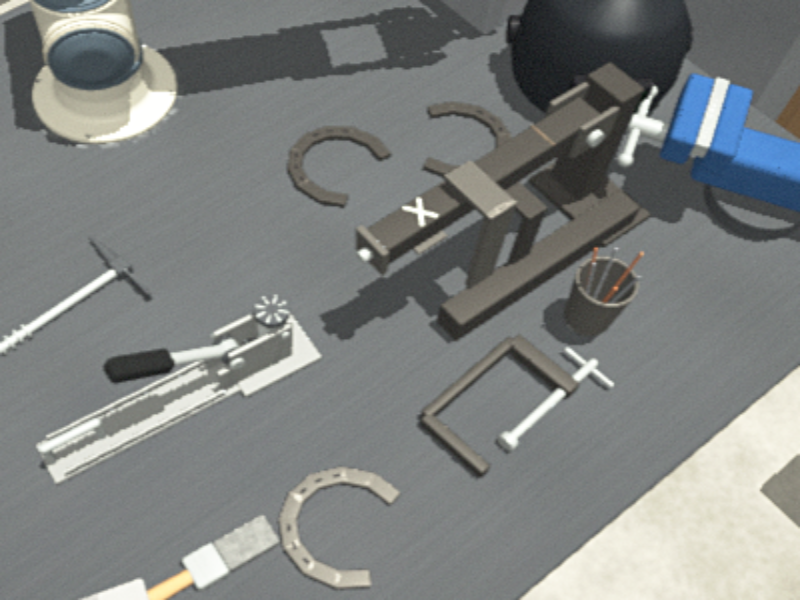

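The top crop shows the cross at (307,208), the saddle at (478,250), the grip at (625,264) and the bail at (697,283). The jack is nearly in line with the tube. The foot rail is on the far (+x) side. Next I'll measure from the depth data.

```bash
cat >> h.py <<'E'
def measure(p,rng=None):
    W=cloud(p); im=p['image'].astype(int); x,y,z=W[...,0],W[...,1],W[...,2]
    white=(im.min(2)>170)
    m=white&(z>.17)&(z<.22)&(y>.05)&(y<.2)&(x>.48)&(x<.65); print('cross',W[m].mean(0).round(4),m.sum())
    m=(z>.175)&(z<.225)&(x>.5)&(x<.62)&(y>.06)&(y<.35)&~((y>.12)&(z>.213))
    ax=[]
    for y0 in np.arange(.05,.34,.02):
        s=m&(abs(y-y0)<.008)
        if s.sum()>10: ax.append((y0,np.nanpercentile(x[s],3),np.nanpercentile(x[s],97),np.nanmedian(z[s])))
    print(np.round(ax,4))
def jack(p,c=(.53,-.075)):
    W=cloud(p); x,y,z=W[...,0],W[...,1],W[...,2]
    m=(z>.106)&(z<.14)&(np.hypot(x-c[0],y-c[1])<.035); s=W[m]; print('saddle',s.mean(0).round(4),s.min(0).round(3),s.max(0).round(3),len(s))
    m=(z>.04)&(z<.065)&(y<c[1]-.2)&(y>c[1]-.33)&(abs(x-c[0])<.08); b=W[m]; print('bail',b.mean(0).round(4),b.min(0).round(3),b.max(0).round(3),len(b))
E
python3 - <<'E'
from h import *
for n in ['top','scene']:
    p=snap(n); print(n); measure(p); jack(p)
E
```

```text
top
cross [0.5724 0.1515 0.2084] 223
[[0.07   0.5384 0.5766 0.1951]
 [0.09   0.5389 0.5763 0.1959]
 [0.11   0.5395 0.5777 0.1977]
 [0.13   0.5399 0.5783 0.198 ]
 [0.15   0.5402 0.578  0.199 ]
 [0.17   0.5404 0.5526 0.1977]
 [0.19   0.5411 0.5988 0.2001]
 [0.21   0.5417 0.5791 0.2019]
 [0.23   0.5422 0.5798 0.2029]
 [0.25   0.5426 0.5817 0.2033]
 [0.27   0.5433 0.5814 0.2037]
 [0.29   0.5433 0.5813 0.2049]
 [0.31   0.5442 0.5837 0.206 ]
 [0.33   0.5446 0.5826 0.207 ]]
saddle [ 0.5264 -0.0773  0.1185] [ 0.506 -0.097  0.106] [ 0.547 -0.057  0.128] 197
bail [ 0.494  -0.3427  0.0543] [ 0.485 -0.38   0.043] [ 0.505 -0.305  0.063] 118
scene
cross [0.5678 0.1231 0.2017] 104
[[0.07   0.54   0.5767 0.1949]
 [0.09   0.5388 0.5772 0.1965]
 [0.11   0.5396 0.5775 0.1974]
 [0.13   0.5406 0.5785 0.1983]
 [0.15   0.5413 0.6186 0.1989]
 [0.17   0.5408 0.5788 0.1973]
 [0.21   0.5417 0.5793 0.2018]
 [0.23   0.5423 0.5806 0.2023]
 [0.25   0.5426 0.5806 0.2034]
 [0.27   0.5445 0.5826 0.2039]
 [0.29   0.545  0.5832 0.2048]
 [0.31   0.5453 0.5839 0.2055]
 [0.33   0.5462 0.5916 0.2064]]
saddle [ 0.527  -0.0806  0.1183] [ 0.504 -0.101  0.106] [ 0.546 -0.059  0.123] 244
bail [ 0.494  -0.3476  0.0541] [ 0.483 -0.384  0.041] [ 0.505 -0.31   0.062] 187
```

Jack yaw is about 0.122 rad off +y and the tube about 0.022. The bail is at (0.494,-0.345), reachable by a pass in front of the fixture, clear of the tube.

{"fn": "jog_arm", "kwargs": {"motion": [[0.295, -1, 0, -0.289, 1], [0.295, -1, 0, -0.289, 1], [0.295, -1, 0, -0.289, 1], [0.295, -1, 0, -0.289, 1], [0.295, -1, 0, -0.289, 1], [0.295, -1, 0, -0.289, 1], [0.295, -1, 0, -0.289, 1], [0.295, -1, 0, -0.289, 1]]}}

```text
clock: 2.4
eef_pos: [0.2766, 0.3935, 0.2227]
orientation: [[-0.811, 0.585, 0.0], [0.585, 0.811, 0.0], [-0.0, 0.0, -1.0]]
contact_force: [0.6, 0.1, -0.7]
gripper_width: 0.996
```

{"fn": "jog_arm", "kwargs": {"motion": [[0.295, -1, 0, -0.289, 1], [0.295, -1, 0, -0.289, 1], [0.295, -1, 0, -0.289, 1], [0.295, -1, 0, -0.289, 1], [0.295, -1, 0, -0.289, 1], [0.295, -1, 0, -0.289, 1], [0.295, -1, 0, -0.289, 1], [0.295, -1, 0, -0.289, 1]]}}

```text
clock: 3.4
eef_pos: [0.3237, 0.2333, 0.2226]
orientation: [[-0.655, 0.755, 0.0], [0.755, 0.655, 0.0], [-0.0, 0.0, -1.0]]
contact_force: [0.2, 0.1, 1.1]
gripper_width: 1.001
```

{"fn": "jog_arm", "kwargs": {"motion": [[0.295, -1, 0, -0.289, 1], [0.295, -1, 0, -0.289, 1], [0.295, -1, 0, -0.289, 1], [0.295, -1, 0, -0.289, 1], [0.295, -1, 0, -0.289, 1], [0.295, -1, 0, -0.289, 1], [0.295, -1, 0, -0.289, 1], [0.295, -1, 0, -0.289, 1]]}}

```text
clock: 4.4
eef_pos: [0.3706, 0.0733, 0.2227]
orientation: [[-0.465, 0.885, 0.0], [0.885, 0.465, 0.0], [-0.0, 0.0, -1.0]]
contact_force: [0.3, 1.2, -0.1]
gripper_width: 1.0
```

{"fn": "jog_arm", "kwargs": {"motion": [[0.295, -1, 0, -0.289, 1], [0.295, -1, 0, -0.289, 1], [0.295, -1, 0, -0.289, 1], [0.295, -1, 0, -0.289, 1], [0.295, -1, 0, -0.289, 1], [0.295, -1, 0, -0.289, 1], [0.295, -1, 0, -0.289, 1], [0.295, -1, 0, -0.289, 1]]}}

```text
clock: 5.4
eef_pos: [0.4176, -0.0866, 0.2227]
orientation: [[-0.249, 0.968, 0.0], [0.968, 0.249, -0.0], [-0.0, 0.0, -1.0]]
contact_force: [-0.2, 0.1, 0.7]
gripper_width: 0.997
```

{"fn": "jog_arm", "kwargs": {"motion": [[0.295, -1, 0, -0.289, 1], [0.295, -1, 0, -0.289, 1], [0.295, -1, 0, -0.289, 1], [0.295, -1, 0, -0.289, 1], [0.295, -1, 0, -0.289, 1], [0.295, -1, 0, -0.289, 1], [0.295, -1, 0, -0.289, 1], [0.295, -1, 0, -0.289, 1]]}}

```text
clock: 6.4
eef_pos: [0.4655, -0.2468, 0.2225]
orientation: [[-0.021, 1.0, -0.0], [1.0, 0.021, 0.0], [0.0, -0.0, -1.0]]
contact_force: [0.5, 0.7, -0.3]
gripper_width: 0.999
```

{"fn": "jog_arm", "kwargs": {"motion": [[0.295, -1, 0, -0.289, 1], [0.295, -1, 0, -0.289, 1], [0.295, -1, 0, -0.289, 1], [0.295, -1, 0, -0.289, 1], [0.295, -1, 0, -0.289, 1], [0, 0, 0, 0, 1]]}}

```text
clock: 7.15
eef_pos: [0.4946, -0.3469, 0.2216]
orientation: [[0.123, 0.992, -0.001], [0.992, -0.123, 0.001], [0.001, -0.001, -1.0]]
contact_force: [0.7, -0.1, 0.3]
gripper_width: 0.999
```

Run:
```python
from h import *
p=snap('wrist','w1'); o=ctrl.get_obs(); print(o['clock'],o['eef_pos'],o['orientation'][:,1])
jack(p); find(p,['jack_bail','grip_mid'])
p=snap('top')
W=cloud(p); im=p['image'].astype(int); x,y,z=[W[...,i] for i in range(3)]
m=(im.min(2)>150)&(z>.19)&(z<.205)&(y>.08)&(y<.14)&(x>.53)&(x<.59); c=W[m]
print('cross',c.mean(0),c.min(0),c.max(0),len(c))
m=(z>.18)&(z<.21)&(x>.545)&(x<.572); print('free end y',np.nanmin(y[m&(y>0)]))
m=(z>.135)&(z<.165)&(x>.5)&(x<.537)&(y>0)&(y<.2); print('pad edge',W[m].mean(0),W[m].min(0),W[m].max(0))
```

```text
7.2 [ 0.49457388 -0.34606494  0.22194727] [ 0.99253344 -0.12196873 -0.00100124]h.py:35: RuntimeWarning: Mean of empty slice.
  m=(z>.106)&(z<.14)&(np.hypot(x-c[0],y-c[1])<.035); s=W[m]; print('saddle',s.mean(0).round(4),s.min(0).round(3),s.max(0).round(3),len(s))
  ret = um.true_divide(
Traceback (most recent call last):
  File "h.py", line 35, in jack
    m=(z>.106)&(z<.14)&(np.hypot(x-c[0],y-c[1])<.035); s=W[m]; print('saddle',s.mean(0).round(4),s.min(0).round(3),s.max(0).round(3),len(s))
                                                                                                 ~~~~~^^^
ValueError: zero-size array to reduction operation minimum which has no identity
```

Run:
```python
from h import *
p=snap('wrist','w1')
W=cloud(p); x,y,z=[W[...,i] for i in range(3)]
m=(z>.045)&(z<.066)&(abs(x-.494)<.05)&(y<-.29); b=W[m]; print('bail',len(b),b.mean(0) if len(b) else '',b.min(0),b.max(0))
v=np.linalg.svd(b-b.mean(0))[2][0]; print('dir',v)
find(p,['jack_bail','grip_mid'])
p=snap('top')
W=cloud(p); im=p['image'].astype(int); x,y,z=[W[...,i] for i in range(3)]
m=(im.min(2)>150)&(z>.19)&(z<.205)&(y>.08)&(y<.14)&(x>.53)&(x<.59); c=W[m]
print('cross',c.mean(0),c.min(0),c.max(0),len(c))
m=(z>.18)&(z<.21)&(x>.545)&(x<.572); print('free end y',np.nanmin(y[m&(y>0)]))
m=(z>.135)&(z<.165)&(x>.5)&(x<.537)&(y>0)&(y<.2); print('pad edge',W[m].mean(0),W[m].min(0),W[m].max(0))
```

```text
bail 1531 [ 0.49425649 -0.49390673  0.05148523] [ 0.44401363 -0.61380481  0.04503939] [ 0.543893   -0.30977639  0.05777421]
dir [-0.00476948 -0.99976426 -0.02118209]
jack_bail 0.6 [ 0.499 -0.254  0.02 ] [273. 108.]
grip_mid 0.6 [ 0.506 -0.248  0.148] [278.  92.]
grip_mid 0.29 [ 0.315 -0.209  0.009] [115.  89.]
cross [0.55848306 0.11483605 0.19752795] [0.5397876  0.10212188 0.19034612] [0.57705142 0.12839688 0.20388362] 101
free end y 0.029793769325747968
pad edge [0.53412259 0.10876894 0.15727521] [0.53089153 0.04265835 0.15210658] [0.53681648 0.13843281 0.16442763]
```

View pics/w1.png

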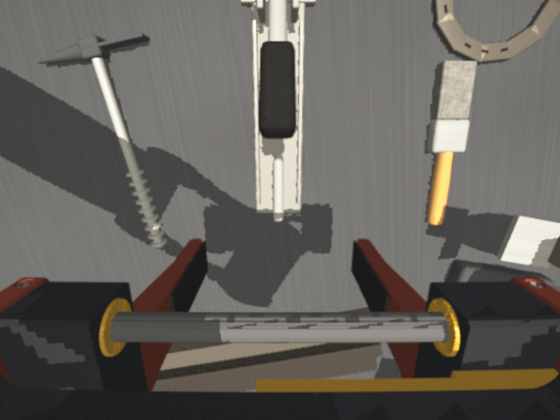

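Run:
```python
from h import *
p=snap('wrist')
W=cloud(p); x,y,z=[W[...,i] for i in range(3)]
m=(z>.045)&(z<.066)&(abs(x-.494)<.03)&(y>-.395)&(y<-.295); b=W[m]; print('bail',len(b),np.median(b,0),b.min(0),b.max(0))
v=np.linalg.svd(b-b.mean(0))[2][0]; print('dir',v)
for n in ['top','scene']:
    p=snap(n); W=cloud(p); im=p['image'].astype(int); x,y,z=[W[...,i] for i in range(3)]
    m=(im.min(2)>(150 if n=='top' else 130))&(z>.18)&(z<.205)&(y>.08)&(y<.14)&(x>.53)&(x<.59); c=W[m]
    print(n,'cross',c.mean(0),c.min(0),c.max(0),len(c))
    m=(z>.14)&(z<.166)&(((x>.5)&(x<.537))|((x>.58)&(x<.592)))&(y>.06)&(y<.16); print('pad edge',W[m].mean(0),W[m].min(0),W[m].max(0),m.sum())
```

```text
bail 645 [ 0.49441722 -0.34369991  0.05500027] [ 0.4848664  -0.38409108  0.04663262] [ 0.5035841  -0.30989631  0.05813789]
dir [-0.11281011 -0.99355792  0.01079536]
top cross [0.55823507 0.11467713 0.19798187] [0.54049172 0.10237645 0.19017274] [0.5761614  0.12812342 0.20413353] 102
pad edge [0.54059385 0.11304047 0.1574327 ] [0.53063737 0.09451551 0.14979304] [0.58657438 0.13848965 0.16256568] 48
scene cross [0.55835145 0.11306793 0.19818757] [0.53972494 0.09954822 0.19434308] [0.57570152 0.12688985 0.20169952] 96
pad edge [0.58307852 0.11325838 0.15746116] [0.580007   0.09064768 0.15182767] [0.58668408 0.13420035 0.16232175] 52
```

Run:
```python
from h import *
p=snap('wrist'); print(np.linalg.inv(p['world_to_cam'])[:3,3]-ctrl.get_obs()['eef_pos'])
W=cloud(p); x,y,z=[W[...,i] for i in range(3)]
m=(z>.12)&(z<.2)&(abs(x-.5)<.03)&(y>-.31); print('grip',W[m].min(0),W[m].max(0))
```

```text
[0.01009052 0.07877817 0.16200271]
grip [ 0.48881873 -0.28286821  0.12000238] [ 0.52392491 -0.20284958  0.16753938]
```

{"fn": "jog_arm", "kwargs": {"motion": [[0, 0.05, -1, 0, 1], [0, 0, -1, 0, 1], [0, 0, -1, 0, 1], [0, 0, -1, 0, 1], [0, 0, -1, 0, 1], [0, 0, 0, 0, 1]]}}

```text
clock: 8.35
eef_pos: [0.4937, -0.3437, 0.1199]
orientation: [[0.121, 0.993, -0.003], [0.993, -0.121, 0.003], [0.002, -0.004, -1.0]]
contact_force: [-0.7, 0.1, -0.0]
gripper_width: 0.997
```

{"fn": "jog_arm", "kwargs": {"motion": [[0, -0.4, -1, 0, 1], [0, 0, -1, 0, 1], [0, 0, -1, 0, 1], [0, 0, -0.6, 0, 1], [0, 0, 0, 0, 1]]}}

```text
clock: 8.98
eef_pos: [0.494, -0.3518, 0.0489]
orientation: [[0.121, 0.993, -0.002], [0.993, -0.121, 0.002], [0.001, -0.002, -1.0]]
contact_force: [-0.2, -1.1, 0.6]
gripper_width: 1.002
```

{"fn": "jog_arm", "kwargs": {"motion": [[0, 0, -0.6, 0, 1], [0, 0, -0.1, 0, 1], [0, 0, 0, 0, 1], [0, 0, 0, 0, 0], [0, 0, 0, 0, 0], [0, 0, 0, 0, 0], [0, 0, 0, 0, 0], [0, 0, 0, 0, 0]], "grip_force": 35}}

```text
clock: 9.98
eef_pos: [0.4946, -0.3524, 0.0366]
orientation: [[0.121, 0.993, -0.0], [0.993, -0.121, 0.0], [0.0, -0.0, -1.0]]
contact_force: [-0.7, 1.0, 0.4]
gripper_width: 0.468
```

{"fn": "jog_arm", "kwargs": {"motion": [[0, 0, 0, 0, 0], [0, 0, 0, 0, 0], [0, 0, 0, 0, 0], [0, 0, 0, 0, 0], [0, 0, 0, 0, 0], [0, 0, 0, 0, 0]]}}

```text
clock: 10.72
eef_pos: [0.4943, -0.3524, 0.0366]
orientation: [[0.121, 0.993, -0.001], [0.993, -0.121, 0.0], [0.0, -0.001, -1.0]]
contact_force: [-2.3, 0.8, 1.4]
gripper_width: 0.123
```

{"fn": "jog_arm", "kwargs": {"motion": [[0.24, 0.4, 0, 0.08, 0], [0.24, 0.6, 0, 0.08, 0], [0.24, 0.6, 0, 0.08, 0], [0.24, 0.6, 0, 0.08, 0], [0.24, 0.6, 0, 0.08, 0], [0.24, 0.6, 0, 0.08, 0], [0, 0, 0, 0, 0]]}}

```text
clock: 11.6
eef_pos: [0.5243, -0.2819, 0.0366]
orientation: [[0.071, 0.997, 0.001], [0.997, -0.071, 0.003], [0.003, 0.0, -1.0]]
contact_force: [0.4, 4.0, 0.9]
gripper_width: 0.124
```

{"fn": "jog_arm", "kwargs": {"motion": [[0.24, 0.4, 0, 0.08, 0], [0.24, 0.6, 0, 0.08, 0], [0.24, 0.6, 0, 0.08, 0], [0.24, 0.6, 0, 0.08, 0], [0.24, 0.6, 0, 0.08, 0], [0.24, 0.6, 0, 0.08, 0], [0, 0, 0, 0, 0]]}}

```text
clock: 12.48
eef_pos: [0.5529, -0.214, 0.0366]
orientation: [[0.023, 1.0, 0.001], [1.0, -0.023, 0.003], [0.003, 0.0, -1.0]]
contact_force: [0.7, 4.0, -0.3]
gripper_width: 0.126
```

Run:
```python
from h import *
o=ctrl.get_obs(); print(o['clock'],o['eef_pos'],o['orientation'][:,1],o['contact_force'])
for n in ['top','scene']:
    p=snap(n,n+'2'); W=cloud(p); x,y,z=[W[...,i] for i in range(3)]
    m=(z>.106)&(z<.135)&(abs(x-.557)<.035)&(y>0.0)&(y<.1)
    if m.sum(): print(n,m.sum(),np.nanmean(W[m],0),W[m].min(0),W[m].max(0))
    find(p,['saddle_top','grip_mid','jack_bail'])
```

```text
12.475 [ 0.5529155  -0.21398361  0.03659477] [ 9.99725729e-01 -2.34149395e-02  4.55194454e-04] [ 0.66413274  3.9618466  -0.25017494]
top 24 [0.5396203  0.0638343  0.11755604] [0.53649792 0.05437752 0.10875724] [0.54264504 0.07565402 0.12266726]
saddle_top 0.54 [0.744 0.12  0.024] [237. 136.]
grip_mid 0.75 [ 0.552 -0.107  0.152] [320. 196.]
jack_bail 0.51 [ 0.556 -0.105  0.153] [319. 194.]
scene 132 [0.56148303 0.0529802  0.11738318] [0.5393912  0.03918477 0.10704928] [0.5755529  0.08007995 0.12352315]
saddle_top 0.71 [0.566 0.052 0.12 ] [309. 206.]
grip_mid 0.83 [ 0.556 -0.115  0.149] [250. 236.]
grip_mid 0.42 [0.558 0.047 0.12 ] [306. 205.]
jack_bail 0.69 [ 0.564 -0.038  0.017] [279. 246.]
```

View pics/scene2.png

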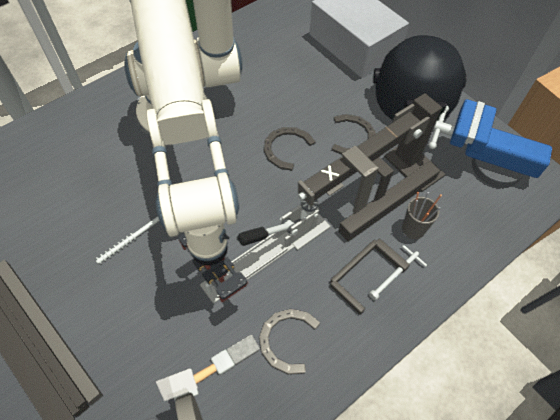

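The picture shows the saddle entering under the free end at (309,206), in line with the tube. About 53 mm still to go.

{"fn": "jog_arm", "kwargs": {"motion": [[0.01, 0.4, 0, 0, 0], [0.01, 0.5, 0, 0, 0], [0.01, 0.5, 0, 0, 0], [0, 0.5, 0, 0, 0], [0, 0.45, 0, 0, 0], [0, 0.3, 0, 0, 0], [0, 0, 0, 0, 0]]}}

```text
clock: 13.75
eef_pos: [0.5529, -0.162, 0.0366]
orientation: [[0.024, 1.0, -0.0], [1.0, -0.024, 0.002], [0.002, -0.0, -1.0]]
contact_force: [0.7, 1.1, 0.0]
gripper_width: 0.128
```

Run:
```python
from h import *
o=ctrl.get_obs(); print(o['clock'],o['eef_pos'],o['orientation'][:,1],o['contact_force'])
for n in ['top','scene']:
    p=snap(n,n+'3'); W=cloud(p); x,y,z=[W[...,i] for i in range(3)]
    m=(z>.106)&(z<.135)&(abs(x-.557)<.035)&(y>0.07)&(y<.15)
    if m.sum(): print(n,m.sum(),np.nanmean(W[m],0),W[m].min(0),W[m].max(0))
    m=(z>.12)&(z<.18)&(abs(x-.557)<.035)&(y<0)&(y>-.2); print('grip',np.nanmedian(W[m],0),W[m].min(0),W[m].max(0))
    find(p,['saddle_top','grip_mid','lift_pad'])
cv2.imwrite('pics/scene3c.png',cv2.resize(p['image'][120:280,200:420,::-1],(800,582),interpolation=cv2.INTER_CUBIC))
```

```text
13.75 [ 0.55285244 -0.16203541  0.03659243] [ 9.99701555e-01 -2.44286515e-02 -2.05617567e-04] [0.6986266  1.11247796 0.04427013]
grip [ 0.55408882 -0.05558109  0.14667425] [ 0.52209429 -0.13468364  0.12012878] [ 0.57134789 -0.00394204  0.17164631]
grip_mid 0.52 [ 0.553 -0.059  0.152] [301. 195.]
scene 80 [0.56979614 0.10472051 0.1167073 ] [0.55478929 0.09246715 0.1069678 ] [0.57895432 0.12576917 0.12295753]
grip [ 0.56704456 -0.14783701  0.14390169] [ 0.52212345 -0.19688427  0.12004044] [ 0.59193662 -0.01017587  0.17597212]
saddle_top 0.45 [0.572 0.106 0.119] [328. 196.]
grip_mid 0.92 [ 0.559 -0.062  0.149] [270. 224.]
```

View pics/scene3c.png

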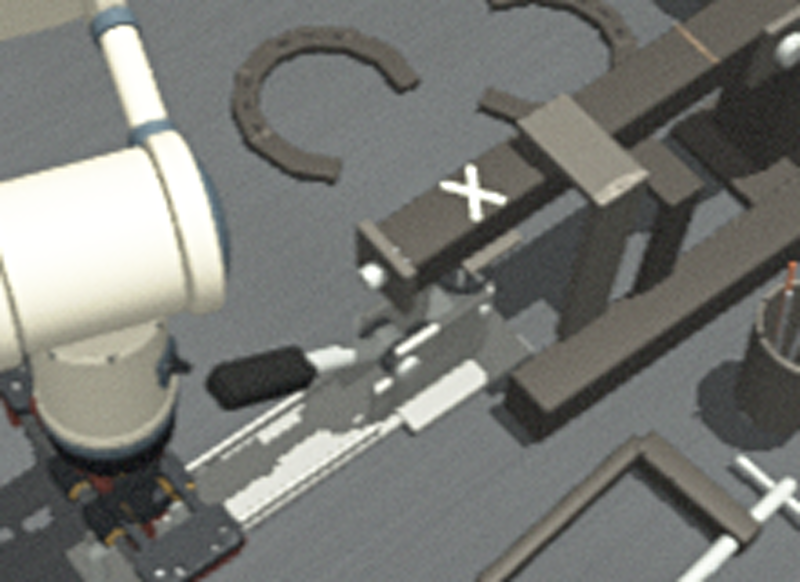

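The saddle sits under the pad at about (0.559, 0.113), against a lift point of (0.558, 0.1145); tip offset is under 3 mm. The arm is still on its rest. I'll release the bail and go up.

{"fn": "jog_arm", "kwargs": {"motion": [[0, 0, 0, 0, 0.5], [0, 0, 0, 0, 0.5], [0, 0, 0, 0, 0.5], [0, 0, 0, 0, 0.5], [0, 0, 0.6, 0, 0.5], [0, 0, 1, 0, 0.5], [0, 0, 1, 0, 0.5], [0, 0, 1, 0, 0.5]]}}

```text
clock: 15.15
eef_pos: [0.5532, -0.1636, 0.1111]
orientation: [[0.025, 1.0, 0.002], [1.0, -0.025, -0.001], [-0.001, 0.002, -1.0]]
contact_force: [-0.5, 0.6, -0.1]
gripper_width: 0.505
```

{"fn": "jog_arm", "kwargs": {"motion": [[0, 0, 1, 0, 0], [0, 0, 1, 0, 0], [0, 0, 1, 0, 0], [0, 0, 1, 0, 0], [0, 0, 0.4, 0, 0], [0, 0, 0, 0, 0], [0, 0, 0, 0, 0]], "grip_force": 20}}

```text
clock: 16.02
eef_pos: [0.5525, -0.1633, 0.1956]
orientation: [[0.025, 1.0, -0.002], [1.0, -0.025, 0.001], [0.0, -0.002, -1.0]]
contact_force: [0.1, 0.1, 0.1]
gripper_width: 0.01
```

Run:
```python
from h import *
o=ctrl.get_obs(); print(o['clock'],o['eef_pos'],o['gripper_width'])
for n in ['wrist','scene','top']:
    p=snap(n,n+'4'); W=cloud(p); x,y,z=[W[...,i] for i in range(3)]; im=p['image'].astype(int)
    m=(z>.125)&(z<.18)&(abs(x-.557)<.035)&(y<-.005)&(y>-.115)&(im.max(2)<70)
    if m.sum()>5: print(n,'grip',m.sum(),np.nanmedian(W[m],0),np.nanpercentile(W[m],[2,98],axis=0))
    m=(z>.106)&(z<.135)&(abs(x-.557)<.035)&(y>0.07)&(y<.15)
    if m.sum(): print('saddle',m.sum(),W[m].min(0),W[m].max(0))
    m=(z>.045)&(z<.066)&(abs(x-.55)<.03)&(y>-.21)&(y<-.11)
    if m.sum(): print('bail',m.sum(),np.median(W[m],0),W[m].min(0),W[m].max(0))
    find(p,['grip_mid'])
```

```text
16.025 [ 0.55253249 -0.16333906  0.19559356] 0.010023326413306981
wrist grip 4243 [ 0.5557217  -0.05881999  0.15246417] [[ 0.54329566 -0.08981469  0.12873463]
 [ 0.5682978  -0.02178183  0.16588311]]
bail 743 [ 0.5540562  -0.15591084  0.0549878 ] [ 0.54772238 -0.19522085  0.04526623] [ 0.56008869 -0.1203158   0.05798529]
scene grip 274 [ 0.56068223 -0.05531073  0.14726521] [[ 0.54582423 -0.08313924  0.12657964]
 [ 0.56910527 -0.02321568  0.16747088]]
saddle 82 [0.55508535 0.09023621 0.10626983] [0.57906269 0.12540763 0.12348268]
bail 156 [ 0.55392795 -0.15982406  0.05527662] [ 0.54608162 -0.19630434  0.04538084] [ 0.56002136 -0.12233607  0.06099945]
grip_mid 0.69 [ 0.559 -0.054  0.145] [273. 223.]
top grip 252 [ 0.55501304 -0.05298611  0.15029834] [[ 0.54298994 -0.08346947  0.12747026]
 [ 0.56709637 -0.01980803  0.16860825]]
bail 22 [ 0.55413113 -0.15164254  0.05535685] [ 0.54907843 -0.15762138  0.04972585] [ 0.55926582 -0.14343018  0.06241239]
grip_mid 0.79 [ 0.552 -0.055  0.151] [300. 196.]
```

{"fn": "jog_arm", "kwargs": {"motion": [[0.02, 0.9, 0, 0, 0], [0.02, 0.9, 0, 0, 0], [0.02, 0.9, 0, 0, 0], [0.02, 0.9, 0, 0, 0], [0.02, 0.9, 0, 0, 0], [0.02, 0.9, 0, 0, 0], [0, 0, -1, 0, 0], [0, 0, -0.8, 0, 0]]}}

```text
clock: 17.32
eef_pos: [0.5548, -0.0556, 0.1584]
orientation: [[0.025, 1.0, -0.002], [1.0, -0.025, -0.0], [-0.0, -0.002, -1.0]]
contact_force: [0.1, 0.4, -0.8]
gripper_width: 0.002
```

{"fn": "jog_arm", "kwargs": {"motion": [[0, -0.1, -0.5, 0, 0], [0, -0.3, -0.48, 0, 0], [0, -0.3, -0.48, 0, 0], [0, -0.2, -0.48, 0, 0], [0, -0.2, -0.48, 0, 0], [0, -0.12, -0.48, 0, 0], [0, -0.12, -0.48, 0, 0], [0, 0, 0, 0, 0]]}}

```text
clock: 18.32
eef_pos: [0.5553, -0.0826, 0.0921]
orientation: [[0.026, 1.0, -0.0], [1.0, -0.026, -0.0], [-0.0, -0.0, -1.0]]
contact_force: [0.4, 1.6, 3.4]
gripper_width: 0.005
```

{"fn": "jog_arm", "kwargs": {"motion": [[0, 0, -0.4, 0, 0], [0, 0, -0.3, 0, 0], [0, 0, -0.1, 0, 0], [0, 0, 0, 0, 0]]}}

```text
clock: 18.82
eef_pos: [0.5553, -0.084, 0.0775]
orientation: [[0.026, 1.0, 0.001], [1.0, -0.026, -0.003], [-0.003, 0.001, -1.0]]
contact_force: [-1.2, -3.4, 4.8]
gripper_width: 0.004
```

```bash
cat >> h.py <<'E'
def check(tag):
    o=ctrl.get_obs(); print(o['clock'],o['eef_pos'].round(4),o['contact_force'].round(1))
    p=snap('scene',tag); W=cloud(p); x,y,z=[W[...,i] for i in range(3)]
    m=(z>.1)&(z<.165)&(abs(x-.562)<.018)&(y>0.07)&(y<.14); print('saddle/pad',m.sum(),W[m].min(0),W[m].max(0), np.histogram(z[m],np.arange(.1,.17,.005))[0])
    m=(abs(x-.558)<.012)&(abs(y-.075)<.02)&(z>.18)&(z<.22); print('tube z@.075',np.nanmedian(z[m]))
    m=(abs(x-.559)<.012)&(abs(y-.31)<.02)&(z>.18)&(z<.22); print('tube z@.31',np.nanmedian(z[m]))
    cv2.imwrite(f'pics/{tag}c.png',cv2.resize(p['image'][120:280,200:420,::-1],(800,582),interpolation=cv2.INTER_CUBIC))
E
python3 -c "
from h import *
check('s5')"
```

```text
18.825 [ 0.5553 -0.084   0.0775] [-1.2 -3.4  4.8]
saddle/pad 106 [0.55331907 0.07147425 0.10033245] [0.57988817 0.13583138 0.1649927 ] [15 16  5  2  0  2 12  4  0  0  9 24 17  0]
tube z@.075 0.1957480195468121
tube z@.31 0.2067146988559022
```

View pics/s5c.png

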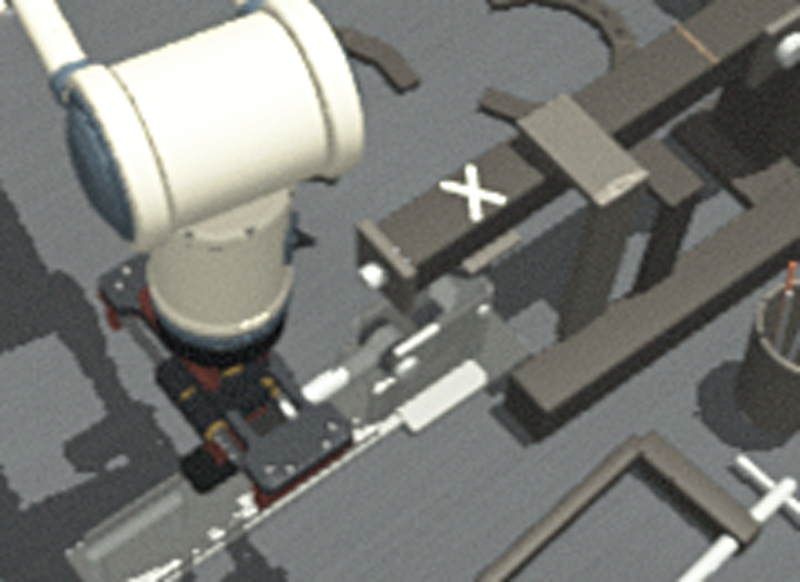

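The view shows the handle down and the rack partly raised, with the saddle top around z=0.14. The jack hasn't moved and the arm is still on its rest. Second stroke next.

{"fn": "jog_arm", "kwargs": {"motion": [[0, 0, 0.5, 0, 0], [0, 0.12, 0.5, 0, 0], [0, 0.12, 0.5, 0, 0], [0, 0.2, 0.5, 0, 0], [0, 0.25, 0.5, 0, 0], [0, 0.3, 0.5, 0, 0], [0, 0.4, 0.7, 0, 0], [0, 0, 0.5, 0, 0]]}}

```text
clock: 19.88
eef_pos: [0.5553, -0.0536, 0.162]
orientation: [[0.024, 1.0, 0.0], [1.0, -0.024, 0.0], [0.0, 0.0, -1.0]]
contact_force: [-0.6, -0.8, -0.2]
gripper_width: 0.009
```

{"fn": "jog_arm", "kwargs": {"motion": [[0, 0, 0, 0, 0], [0, 0, -0.6, 0, 0], [0, -0.3, -0.48, 0, 0], [0, -0.3, -0.48, 0, 0], [0, -0.2, -0.48, 0, 0], [0, -0.2, -0.48, 0, 0]]}}

```text
clock: 20.62
eef_pos: [0.5551, -0.0735, 0.1102]
orientation: [[0.025, 1.0, -0.0], [1.0, -0.025, 0.003], [0.003, -0.0, -1.0]]
contact_force: [-0.4, 7.4, 7.6]
gripper_width: 0.003
```

{"fn": "jog_arm", "kwargs": {"motion": [[0, 0, -0.3, 0, 0], [0, 0, -0.3, 0, 0], [0, 0, 0, 0, 0]]}}

```text
clock: 21.0
eef_pos: [0.555, -0.0761, 0.0987]
orientation: [[0.027, 1.0, 0.0], [1.0, -0.027, -0.003], [-0.003, 0.0, -1.0]]
contact_force: [-0.8, -1.7, 6.5]
gripper_width: 0.009
```

```bash
python3 -c "
from h import *
check('s6')"
```

```text
21.0 [ 0.555  -0.0761  0.0987] [-0.8 -1.7  6.5]
saddle/pad 99 [0.55045037 0.0908452  0.10044099] [0.57970023 0.13471026 0.16487917] [16 13 15 12 11  9  3  1  0  0  1  0 18  0]
tube z@.075 0.20504691917273277
tube z@.31 0.20778853262686914
```

The arm is about 70 % of the way up and the saddle bears on the pad. I'll press on gently.

{"fn": "jog_arm", "kwargs": {"motion": [[0, 0, -0.2, 0, 0], [0, 0, -0.2, 0, 0], [0, 0, 0, 0, 0]]}}

```text
clock: 21.42
eef_pos: [0.5551, -0.0773, 0.0913]
orientation: [[0.028, 1.0, 0.0], [1.0, -0.028, -0.005], [-0.005, 0.001, -1.0]]
contact_force: [-1.8, -4.6, 9.0]
gripper_width: 0.009
```

{"fn": "jog_arm", "kwargs": {"motion": [[0, 0, -0.15, 0, 0], [0, 0, 0, 0, 0]]}}

```text
clock: 21.68
eef_pos: [0.5551, -0.0776, 0.0885]
orientation: [[0.028, 1.0, 0.001], [1.0, -0.028, -0.005], [-0.005, 0.001, -1.0]]
contact_force: [-1.9, -5.1, 8.7]
gripper_width: 0.0
```

{"fn": "jog_arm", "kwargs": {"motion": [[0, -0.15, -0.15, 0, 0], [0, 0, 0, 0, 0]]}}

```text
clock: 21.92
eef_pos: [0.5552, -0.0781, 0.0866]
orientation: [[0.026, 1.0, 0.001], [1.0, -0.026, -0.0], [-0.0, 0.001, -1.0]]
contact_force: [-4.2, 3.2, 13.9]
gripper_width: 0.005
```

```bash
python3 -c "
from h import *
check('s7')"
```

```text
21.925 [ 0.5552 -0.0781  0.0866] [-4.2  3.2 13.9]
saddle/pad 91 [0.54686606 0.09443306 0.10067742] [0.57069709 0.12226491 0.13848596] [13 17 14 11 16 12  4  4  0  0  0  0  0  0]
tube z@.075 0.2091132547581528
tube z@.31 0.2085086950191558
```

{"fn": "jog_arm", "kwargs": {"motion": [[0, 0, -0.15, 0, 0], [0, 0, 0, 0, 0], [0, 0, 0, 0, 0]]}}

```text
clock: 22.35
eef_pos: [0.5553, -0.0782, 0.0852]
orientation: [[0.026, 1.0, 0.002], [1.0, -0.026, -0.001], [-0.001, 0.002, -1.0]]
contact_force: [-7.8, 2.8, 20.0]
gripper_width: 0.007
```

Run:
```python
from h import *
check('s8')
for n in ['scene','top','wrist']:
    p=snap(n); W=cloud(p); x,y,z=[W[...,i] for i in range(3)]
    m=(z>.045)&(z<.066)&(abs(x-.55)<.03)&(y>-.21)&(y<-.11)
    if m.sum(): print(n,'bail',m.sum(),np.median(W[m],0),W[m].min(0),W[m].max(0))
    if n=='scene':
        m=(z>.1)&(z<.165)&(x>.53)&(x<.595)&(y>0.075)&(y<.145); print(np.round(sorted(W[m].tolist(),key=lambda a:-a[2])[::4],3))
```

```text
22.35 [ 0.5553 -0.0782  0.0852] [-7.8  2.8 20. ]
saddle/pad 91 [0.54735534 0.0917678  0.10031341] [0.57769593 0.12302775 0.16416978] [15  9 18 13 16  8  8  1  2  0  0  0  1  0]
tube z@.075 0.20884172794157618
tube z@.31 0.20930095087496126
scene bail 156 [ 0.55398275 -0.16013405  0.05513497] [ 0.54502467 -0.19560797  0.04667551] [ 0.55899826 -0.12110447  0.06032476]
[[0.583 0.121 0.164]
 [0.584 0.105 0.163]
 [0.564 0.104 0.136]
 [0.568 0.104 0.132]
 [0.568 0.108 0.129]
 [0.564 0.098 0.128]
 [0.559 0.103 0.126]
 [0.569 0.117 0.124]
 [0.568 0.112 0.124]
 [0.561 0.099 0.123]
 [0.557 0.096 0.12 ]
 [0.569 0.099 0.12 ]
 [0.567 0.116 0.119]
 [0.569 0.112 0.117]
 [0.568 0.103 0.114]
 [0.568 0.119 0.113]
 [0.565 0.097 0.112]
 [0.568 0.107 0.11 ]
 [0.569 0.106 0.108]
 [0.566 0.103 0.106]
 [0.562 0.097 0.105]
 [0.555 0.097 0.104]
 [0.568 0.105 0.103]
 [0.57  0.1   0.101]
 [0.569 0.104 0.101]]
top bail 44 [ 0.55432591 -0.1605176   0.05449538] [ 0.54818784 -0.19188239  0.04840105] [ 0.5592334  -0.12994307  0.06348536]
wrist bail 153 [ 0.55363219 -0.18172613  0.0556129 ] [ 0.54953172 -0.19259787  0.05435945] [ 0.55625291 -0.16818848  0.05788858]
```

View pics/s8c.png

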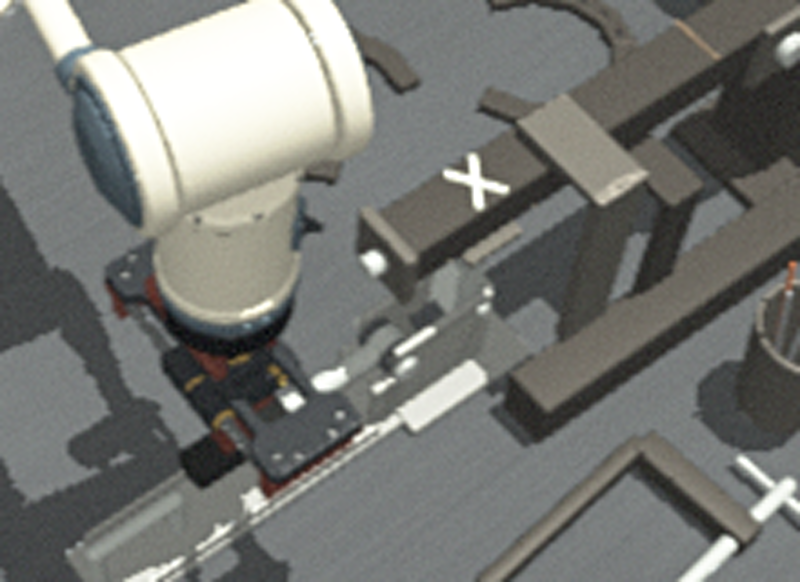

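The arm is level at the stop (tube top 0.209 at both ends, up from 0.196), with 20 N on the handle. The bail reads the same place as before pumping. One short hold to see that it stays steady.

{"fn": "jog_arm", "kwargs": {"motion": [[-0.05, 0, 0, 0, 0], [0, 0, 0, 0, 0], [0, 0, 0, 0, 0], [0, 0, 0, 0, 0], [0, 0, 0, 0, 0], [0, 0, 0, 0, 0]]}}

```text
clock: 23.3
eef_pos: [0.5552, -0.0782, 0.0855]
orientation: [[0.026, 1.0, 0.004], [1.0, -0.026, -0.001], [-0.001, 0.004, -1.0]]
contact_force: [-4.0, 3.0, 19.6]
gripper_width: 0.005
```

```bash
python3 -c "
from h import *
check('s9'); print(hand_in())"
```

```text
23.3 [ 0.5552 -0.0782  0.0855] [-4.   3.  19.6]
saddle/pad 94 [0.54605508 0.09514079 0.10012586] [0.57504277 0.12895863 0.16404731] [16 13 13 14 17  9  6  3  1  0  0  0  2  0]
tube z@.075 0.20881211115165554
tube z@.31 0.20899381414607554
the job is handed in; nothing more can be done
None
```

The jack is under the lift pad, holding the gate arm against its stop, and I handed the job in at 23.3 s with the fingers still pressing the handle down. `hand_in()` gave no verdict.

**What I did:** I gripped the bail and slid the jack flat along the bench, in line with the tube, until the saddle was under the cross. I then released it and pumped one full stroke and one part stroke, with the fingers shut. The second stroke stopped firm.

**Last checks:**
- **Arm:** the tube top reads 0.209 m near the free end and at the post end. It was 0.196 m near the free end on its rest, so the arm is level at the stop.
- **Handle:** the fingers push on the grip with about 20 N, steady over the last 0.75 s. The grip height puts the handle at roughly 0.53 rad.
- **Saddle:** about 2 mm from the pad's centre, measured just before pumping. It was partly hidden afterwards, but the bail was in the same place to about 1 mm.

**Not measured directly:**
- I inferred the force of the saddle on the pad from the raised, level arm and the firm handle.
- I saw no contact between the robot and the gate arm, but did not measure it.
- I did not measure the horseshoes, tools and can again; the ones visible in the later pictures looked unmoved.

**Off-axis force:** the wrist showed up to 8 N sideways while I pressed. A small shift brought it down to 4 N before hand-in.

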